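# Isolate the tray sealer and hold its air bleed open

## Robot

A 6-joint arm with a two-finger parallel gripper is mounted at the origin on the work surface. World frame = base frame: x ahead of the robot, y to its left, z up, the work surface at z = 0. Lengths are in m, angles in rad, forces in N, time in s.
With the tool pointing down it reaches from about 0.275 to 0.85 m from the base axis. Payload 5.2 kg.
Tool frame: the origin (TCP) lies midway between the tips of the shut fingers; the grasp point (between the pads) lies 19 mm behind it; z points along the fingers, y is the line along which they close (so a half turn about z gives the same grasp; the last joint's range is limited). The gripper opens to 85 mm and grips with 20 to 120 N. Pads are 22 mm wide; open, the fingers measure 114 mm over their backs; the gripper's body (76 mm by 85 mm) begins 54 mm behind the grasp point. The pads swing forward as they close: fully open they stand 13 mm farther back than shut.
Start: joints at [-1.459, 0.259, 1.535, -0, 1.348, -0.203], TCP at [0.17, -0.523, 0.231] pointing down, gripper open.
Joint ranges: [-3.14, 3.14], [-0.91, 2.08], [0.19, 2.58], [-1.22, 4.36], [0.22, 2.71], [-3.12, 3.12]. Speed limits (rad/s): [2.57, 2.57, 3.14, 3.14, 3.14, 3.14].

## Interface

Orientations are given as [roll, pitch, yaw] about the fixed x, y, z axes, in that order (R = Rz(yaw) Ry(pitch) Rx(roll)).
In Python, from bench import r gives the robot as it stands. The module is installed in compiled form; this text tells all that it offers.
- The arm moves only by the tool inch_along, called by a JSON object that holds its "op" and its "data", one argument or row to a line. Schema: {"type":"object","properties":{"segments":{"type":"array","items":{"type":"array","items":{"type":"number"},"minItems":7,"maxItems":7},"minItems":1,"maxItems":5},"only":{"type":"string"},"quiet":{"type":"boolean"},"lines":{"type":"string"}},"required":["segments"],"additionalProperties":false}. segments is a list of rows, 1 to 5 of them, each of 7 numbers: the opening from 0.0 (shut) to 1.0 (fully open), then dx, dy, dz in m, then a rotation vector rx, ry, rz in rad; each row shifts and turns the commanded pose from where the row before left it, along the tool's axes as they then stand; what a row does not reach is not made up. A row lasts 1/10 s, in which the tool goes at most 0.05 m and 0.15 rad, less where a joint would pass 70% of its speed; a pose out of reach is approached as far as the arm can. The fingers move at their own pace and stop on an object; the grip force is fixed at half the most. Time passes only in rows, so rows that do not move let the fingers close. The tool returns the time, the measured TCP pose, the force, the opening and the grip force at its end. only (a regular expression) keeps the lines of the reply that match it, lines (a string "A,B") keeps lines A to B, and quiet returns only ok. Input that does not fit is refused with a message, and nothing moves.
- r.read_state(): the state, without advancing time (a new reading comes with each control period).
- r.capture(name): name is "scene" or "top"; returns the picture (384x512x3 uint8, red, green, blue); there is no depth.
- r.camera_info(name): a dict with "mtx" (3x3 intrinsics, pixels), "cam_to_world" (4x4, takes a point from camera to world coordinates). Camera axes: x right, y down, z forward; pixel columns grow to the right and rows downward; lengths in m; the calibration is good to about 2 mm. A picture is of the moment at which its call begins. camera_info takes no time and is no camera call.
- r.close_job(): hands the job in; it is judged then, once.
The state is a dict: "t": time; "q": joint angles; "qvel": joint speeds; "tau": joint torques, N m; "eef_pos": TCP position; "ee_rot": TCP orientation; "wrist_force": force on the tool from outside, world axes, zero at the start; "wrist_torque": the same for the moment, N m; "grip_width": opening from 0.0 (shut) to 1.0 (fully open); "gripper_force": force on a finger pad.
Only numpy, scipy, OpenCV 4.12 (cv2) and the standard library are available. Lean on these libraries where they do the work, as an engineer would, in place of code of your own. Each camera call takes 0.05 s, during which the arm holds its last target. There are 200 camera calls.

## Task

Make the tray sealer safe for cleaning: pull the red isolator plug out of its socket and leave it lying or standing inside the orange tray, and only then swing the yellow spring-return bleed handle by its black knob until its pointer is on the green band, and keep it there. Do not swing it well past the green into the red, leave the blue plug in its socket, and do not knock the other kitchen things about. The handle springs back when let go, so finish while still holding it on the green.

Things in the scene. Friction and masses are not known exactly. Their poses are not given: they have to be found in the camera images.
- red_plug: Red isolator plug, loose, 90 g, 70 mm tall, upright in its socket at first. Origin: centre of its lower end, z up along it. Black shaft 18 x 18 mm, 30 mm long (brass groove); round black flange 34 mm across at z 30 to 36; red grip block at z 36 to 70, 20 mm thick along x and 36 mm long along y: pinch it across x.
- red_plug_grip (a point): Centre of the red grip block, 53 mm above the plug's lower end; same axes as the plug.
- red_plug_mid (a point): Middle of the red plug, 35 mm above its lower end; same axes as the plug.
- blue_plug: Blue isolator plug, the same shape as the red one, in its own socket: leave it in. Origin: centre of its lower end.
- red_socket_mouth (a point): Mouth centre of the red plug's grey socket block (70 x 70 mm, fixed), on its top face 50 mm above the table. The plug's shaft goes 30 mm into it, the flange on the top face. The plug is pulled straight up: a side-sprung latch ball in its groove resists with 6 to 12 N over the first 15 mm; clear after 30 mm. Which of the two sockets is on the left varies.
- tray: Orange open tray, 170 mm along its x, 130 mm along its y, 35 mm high, walls and floor 4 mm thick, loose, 0.5 kg. Origin: centre of its underside.
- handle (a joint): Turn of the bleed handle on the fixed grey valve console (170 x 170 x 40 mm): 0 at its sprung rest, growing clockwise seen from above, stop at 1.3 rad. The pointer is over white from 0 to 0.6, over green from 0.6 to 0.8 (middle 0.7), over red beyond. A spring pushes it back towards 0, with about 3 N at the knob at rest and 8 N on the green.
- handle_knob (a point): Axis of the upright black knob on the handle, 22 mm below its top, 92 mm above the table. The knob is a cylinder 22 mm across and 52 mm tall, its top 114 mm and its foot 62 mm above the table, 80 mm from the pivot. Moves with the handle: its x axis points from the pivot to the knob.
- valve_pivot (a point): On the vertical pivot axis of the handle, at 92 mm height; x axis of the console (away from the knob when the handle is mid green). The hub tops out 66 mm above the table.
- valve_green (a point): Where point handle_knob comes when the pointer is in the middle of the green band.
- mug: White mug, 80 mm across, 90 mm tall, standing; bystander. Origin: centre of its underside.
- sauce: Clear sauce bottle with a red cap, 56 mm across, 150 mm tall; bystander. Origin: centre of its underside.
- shaker: Amber glass shaker with a steel cap, 48 mm across, 85 mm tall; bystander. Origin: centre of its underside.
- spoon: Serving spoon lying near the robot's base; bystander.
- mealbox: White open meal box, 170 x 130 x 50 mm, on the kitchen scale at the left; bystander. Origin: centre of its underside.
- lidflat: Clear flat lid, 180 x 140 x 8 mm, lying at the right; bystander. Origin: centre of its underside.
There are look-alikes about, which are no part of the job. Leave any pink or purple look-alike of the part that bears red_socket_mouth alone.

How it is judged:
By the outcome, as a careful person would: the job done as asked, in the order asked, and still so for the second after the job is handed in, while the arm keeps its last pose, push and grip.
It also fails if it takes over 51 s, if anything falls off the work surface, if the arm or the gripper's body presses on something with over 40 N, if the wrist force passes 120 N, or if a joint passes its speed limit or range.

## Working session

There is one attempt and no reset: what is moved stays moved. The work goes in short steps, Python scripts to look and compute and a tool call to move; the robot and the scene stay as the last step left them, time stands still between calls to the robot, and variables do not carry over. Pictures are saved under pics/ and viewed, at most 10 in all, crops included, and the job is handed in when it is done.

```bash
mkdir -p pics
```

Run:
```python
from bench import r
import cv2
for n in("scene","top"):
    im=r.capture(n); cv2.imwrite(f"pics/{n}0.png",im[:,:,::-1]); c=r.camera_info(n); print(n,c["mtx"],c["cam_to_world"])
s=r.read_state();print(s["t"],s["eef_pos"],s["ee_rot"],s["grip_width"])
```

```text
scene [[363.59015572   0.         251.00759359]
 [  0.         363.59015572 193.27044292]
 [  0.           0.           1.        ]] [[-0.89412342  0.34677711 -0.28335304  0.82022711]
 [ 0.44747877  0.71656873 -0.53506261  0.64709132]
 [ 0.01749446 -0.60520648 -0.79587628  1.0585957 ]
 [ 0.          0.          0.          1.        ]]
top [[368.28275277   0.         260.09054997]
 [  0.         368.28275277 195.02168896]
 [  0.           0.           1.        ]] [[-0.025457   -0.99133157  0.128894    0.27763162]
 [-0.99962773  0.02397728 -0.01301914  0.02043519]
 [ 0.00981576 -0.12917744 -0.99157291  1.48388941]
 [ 0.          0.          0.          1.        ]]
0.1 [ 0.17024501 -0.52248646  0.2305567 ] [-3.13998039e+00 -3.27194113e-04  3.14740374e-01] 1.0002919379830575
```

View pics/scene0.png

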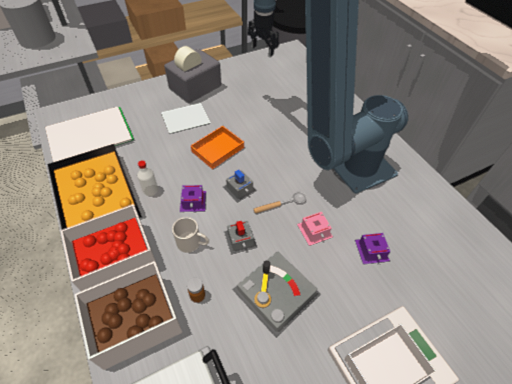

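View pics/top0.png

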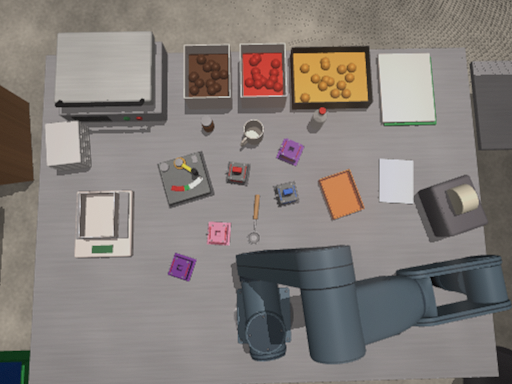

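The top view shows the grey socket with the red plug at about (238,172) and the grey socket with the blue plug at (287,193). The look-alikes are purple at (290,151), pink at (218,233) and purple at (181,267). The grey block with the red grip is the one that fits. The tray is at (341,194), the console at (186,179), and the handle runs from its pivot to the black knob near (194,171). I'll enlarge to confirm.

Run:
```python
import cv2,numpy as np
t=cv2.imread("pics/top0.png")[140:220,150:370]; cv2.imwrite("pics/topc.png",cv2.resize(t,(792,288),interpolation=cv2.INTER_CUBIC))
s=cv2.imread("pics/scene0.png")[120:340,170:330]
a=cv2.resize(t,None,fx=3.6,fy=3.6,interpolation=cv2.INTER_CUBIC)
cv2.imwrite("pics/topc.png",a)
cv2.imwrite("pics/scc.png",cv2.resize(s[100:215,40:160],None,fx=5,fy=5,interpolation=cv2.INTER_CUBIC))
```

```text
(no output)
```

View pics/topc.png

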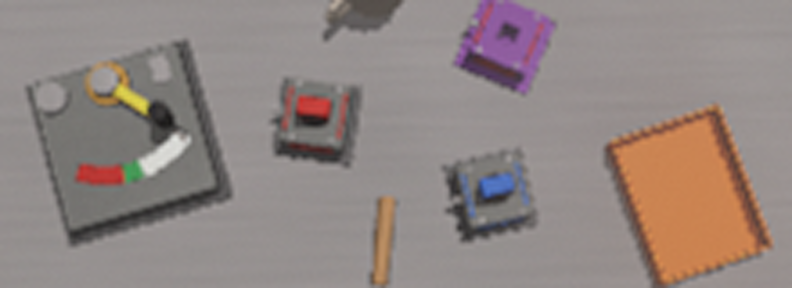

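View pics/scc.png

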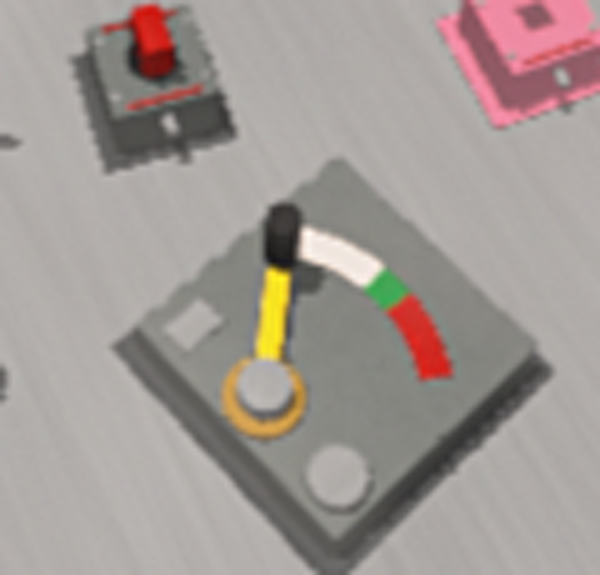

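Confirmed: the red plug sits in the grey block at top-view pixel (237,170). The open purple and pink blocks are decoys. The pointer and knob sit at the start of the white band, and the green band lies clockwise of it. Next I'll fit known shapes to the colour masks in both views.

Create fit.py:
```python
import cv2,numpy as np
from scipy.optimize import minimize
from bench import r
CI={n:r.camera_info(n) for n in("scene","top")}
def proj(n,P):
    c=CI[n];M=np.linalg.inv(c["cam_to_world"]);p=(M[:3,:3]@np.asarray(P,float).T).T+M[:3,3]
    p=p@c["mtx"].T;return p[:,:2]/p[:,2:]
def box(x,y,yaw,lx,ly,z0,z1):
    c,s=np.cos(yaw),np.sin(yaw)
    return [[x+c*a*lx/2-s*b*ly/2,y+s*a*lx/2+c*b*ly/2,z] for a in(-1,1) for b in(-1,1) for z in(z0,z1)]
def cyl(x,y,_,d,d2,z0,z1):
    return [[x+d/2*np.cos(t),y+d/2*np.sin(t),z] for t in np.linspace(0,6.28,24) for z in(z0,z1)]
S=8
def cost(p,shape,dims,masks):
    e=0
    for n,(m,(u0,v0)) in masks.items():
        h=cv2.convexHull(((proj(n,shape(*p,*dims))-[u0,v0]+.5)*S*16).astype(np.int32).reshape(-1,1,2))
        k=np.zeros((m.shape[0]*S,m.shape[1]*S),np.float32);cv2.fillConvexPoly(k,h,1,shift=4)
        k=cv2.resize(k,m.shape[::-1],interpolation=cv2.INTER_AREA)
        e+=np.abs(k-m).sum()/max(m.sum(),1)
    return e
def fit(ims,test,shape,dims,p0,yaws,pad=25,views=("scene","top")):
    masks={}
    for n in views:
        u,v=proj(n,[[p0[0],p0[1],(dims[2]+dims[3])/2]])[0].astype(int)
        u0,v0=u-pad,v-pad;m=test(ims[n][v0:v+pad,u0:u+pad].astype(float)).astype(np.uint8)
        k,l,st,_=cv2.connectedComponentsWithStats(m)
        if k>1:m=(l==1+st[1:,4].argmax()).astype(np.float32)
        masks[n]=(np.float32(m),(u0,v0))
    best=min((minimize(cost,[*p0,w],args=(shape,dims,masks),method="Nelder-Mead",options=dict(initial_simplex=[[*p0,w],[p0[0]+.015,p0[1],w],[p0[0],p0[1]+.015,w],[p0[0],p0[1],w+.2]])) for w in yaws),key=lambda q:q.fun)
    return best.x.round(4),round(best.fun,3),[int(m.sum()) for m,_ in masks.values()]
def pix(n,u,v,z):
    c=CI[n];d=c["cam_to_world"][:3,:3]@np.linalg.inv(c["mtx"])@[u,v,1];o=c["cam_to_world"][:3,3]
    return (o+d*(z-o[2])/d[2])[:2]
red=lambda i:(i[...,0]>110)&(i[...,1]<60)&(i[...,2]<60)
blue=lambda i:(i[...,2]>110)&(i[...,0]<90)&(i[...,2]>1.5*i[...,0])
orange=lambda i:(i[...,0]>110)&(i[...,1]<.7*i[...,0])&(i[...,2]<.55*i[...,0])
black=lambda i:i.max(-1)<45
```

Run:
```python
from fit import *
ims={n:cv2.imread(f"pics/{n}0.png")[:,:,::-1] for n in("scene","top")}
G=(.02,.036,.056,.09)
Y=(-.4,0,.4)
print("red",fit(ims,red,box,G,pix("top",237.2,170,.08),Y,pad=12))
print("blue",fit(ims,blue,box,G,pix("top",288,191.5,.08),Y,pad=14))
print("tray",fit(ims,orange,box,(.17,.13,0,.035),pix("top",341,194,.02),(-.3,0,.3,1.2,1.5,1.9),pad=42))
for v in(("scene","top"),("top",),("scene",)):print("knob",fit(ims,black,cyl,(.022,0,.062,.114),pix("top",194,170,.1),(0,),pad=12,views=v))
print("pivot top",pix("top",150+105/3.6,140+79/3.6,.066),"scene",pix("scene",210+265/5,220+388/5,.066))
for nm,u,v,z in(("mug",254,130,.09),("shaker",208,125,.085),("sauce",320,118,.1),("purple",290,151,.05),("pink",218,233,.05),("spoon",256,205,.01)):print(nm,pix("top",u,v,z).round(3))
for nm,u,v in(("green",133,172),):print(nm,pix("top",150+u/3.6,140+v/3.6,.042).round(3),pix("scene",210+388/5,220+288/5,.042).round(3))
```

```text
red (array([ 0.5604,  0.0883, -0.3704]), np.float64(6.202), [72, 10])
blue (array([ 0.4724, -0.1041, -0.0694]), np.float64(1.455), [57, 45])
tray (array([ 0.4647, -0.3228,  0.3068]), np.float64(0.16), [1306, 1309])
knob (array([ 0.554 ,  0.2531, -0.0598]), np.float64(5.273), [30, 12])
knob (array([0.5513, 0.2478, 0.1425]), np.float64(2.785), [12])
knob (array([0.558 , 0.2565, 0.085 ]), np.float64(2.447), [30])
pivot top [0.60033131 0.31563915] scene [0.6016839 0.3247257]
mug [0.715 0.019]
shaker [0.741 0.199]
sauce [ 0.755 -0.239]
purple [ 0.638 -0.122]
pink [0.32  0.168]
spoon [0.429 0.019]
green [0.501 0.29 ] [0.502 0.295]
```

Run:
```python
from fit import *
ims={n:cv2.imread(f"pics/{n}0.png")[:,:,::-1] for n in("scene","top")}
G=(.02,.036,.056,.09);Y=(-.6,-.3,0,.3)
red=lambda i:(i[...,0]>90)&(i[...,1]<.5*i[...,0])
blue=lambda i:(i[...,2]>80)&(i[...,2]>1.5*i[...,0])
for v in(("scene","top"),("top",),("scene",)):
  print("red",fit(ims,red,box,G,pix("top",237.2,170,.08),Y,pad=12,views=v))
  print("blue",fit(ims,blue,box,G,pix("top",288,191.5,.08),Y,pad=14,views=v))
  for th in(50,65):print("knob",th,fit(ims,lambda i:(i.max(-1)<th),cyl,(.022,0,.062,.114),pix("top",194,171.5,.1),(0,),pad=12,views=v))
print(ims["top"][163:179,229:246,0]);print(ims["top"][163:179,229:246,1])
print(ims["top"][163:180,186:204].max(-1))
```

```text
red (array([ 0.5626,  0.0898, -0.3131]), np.float64(0.817), [88, 44])
blue (array([ 0.4736, -0.1039,  0.1432]), np.float64(0.502), [97, 51])
knob 50 (array([0.5554, 0.2524, 0.0731]), np.float64(3.366), [35, 19])
knob 65 (array([0.5549, 0.2529, 0.0616]), np.float64(0.963), [64, 36])
red (array([ 0.5633,  0.0908, -0.017 ]), np.float64(0.519), [44])
blue (array([ 0.4739, -0.1038,  0.1542]), np.float64(0.26), [51])
knob 50 (array([0.5544, 0.2511, 0.0596]), np.float64(1.413), [19])
knob 65 (array([0.5539, 0.252 , 0.0093]), np.float64(0.318), [36])
red (array([ 0.5619,  0.0891, -0.3217]), np.float64(0.281), [88])
blue (array([ 0.4734, -0.1038, -0.0383]), np.float64(0.219), [97])
knob 50 (array([0.5554, 0.2547, 0.0763]), np.float64(1.95), [35])
knob 65 (array([ 0.5568,  0.2549, -0.0521]), np.float64(0.615), [64])
[[100 117 125 138 145 122 117 117 120 122 124 131 133 132 139 146 140]
 [105 139 141 120 120 118 119 118 120 119 119 121 120 114 136 152 129]
 [115 147 140 115 115 115 118 117 119 120 120 120 120 117 132 146 130]
 [122 145 127 125 148 152 137 130 116 110 108 108 119 122 121 125 144
[... 2567 characters left out ...]
124 122 122 122 122 116]
 [113  87  79 136 150  73  49  55  62  56  40  73 111 122 121 120 122 124]
 [122 113  96  85  78  76  49  53  54  46  30  40  92 125 123 121 121 124]
 [121 120 121 113  89  69  59  41  40  34  34  30  86 126 122 122 121 123]
 [120 119 120 120 114  91  69  51  33  29  33  31  71 112 123 121 121 122]
 [118 119 119 121 123 107  74  71  56  46  47  55  62  80 101 116 121 121]
 [118 119 120 121 122 106  74  74  73  67  68  76  94 120 117  99 113 120]
 [118 120 120 122 121 105  72  74  74  73  73 124 178 176 142 132 141 118]
 [121 120 120 120 121 104  71  74  73  67 102 180 223 206 161 171 185 124]
 [120 119 118 118 119 114  89  70  70 119 180 209 217 217 204 192 181 125]]
```

Create go.py:
```python
import sys,numpy as np
from scipy.spatial.transform import Rotation as R
from bench import r
s=r.read_state();x,y,z,yaw=map(float,sys.argv[1:5])
A=R.from_euler("xyz",s["ee_rot"]);B=R.from_euler("xyz",[np.pi,0,yaw])
print("t",round(s["t"],2),"pos",np.round(s["eef_pos"],4),"rpy",np.round(s["ee_rot"],3),"F",np.round(s["wrist_force"],1),"q",np.round(s["q"],2))
print("before turn:",A.inv().apply(np.array([x,y,z])-s["eef_pos"]).round(4),"turn",(A.inv()*B).as_rotvec().round(3),"after turn:",B.inv().apply(np.array([x,y,z])-s["eef_pos"]).round(4))
```

Run:
```python
from fit import *
im=cv2.imread("pics/top0.png")[:,:,::-1].astype(float)
w=np.clip((im[...,0]-im[...,1]-10)/120,0,1)*(im[...,0]>130)
w=w[165:172,231:243];v,u=np.mgrid[165:172,231:243]
P=np.array([pix("top",a,b,.09) for a,b in zip(u.ravel(),v.ravel())]);W=w.ravel()
c=(P*W[:,None]).sum(0)/W.sum();C=((P-c).T*W)@(P-c)/W.sum();e,V=np.linalg.eigh(C);print(c,np.sqrt(e*12),"yaw",np.arctan2(-V[0,1],V[1,1]))
for n,q in(("top",[(278,152),(350,165)]),("scene",[(128,108),(205,87)])):
    o,k=((150,140),3.6) if n=="top" else((210,220),5)
    a,b=[pix(n,o[0]+x/k,o[1]+y/k,.05) for x,y in q];print(n,a,b,(b-a),np.arctan2(*(b-a)[::-1]))
```

```bash
python3 go.py .562 .0895 .2 1.37
```

```text
[0.56240919 0.09040799] [0.01896761 0.03574   ] yaw -0.15349071367153266
top [0.51800541 0.12981271] [0.5017249  0.05134237] [-0.01628052 -0.07847034] -1.7753675264153008
scene [0.59095933 0.1195127 ] [0.54033494 0.12720623] [-0.05062439  0.00769354] 2.9907737116533966
t 0.1 pos [ 0.1702 -0.5225  0.2306] rpy [-3.14  -0.     0.315] F [0.6 0.4 0.2] q [-1.46  0.26  1.54 -0.    1.35 -0.2 ]
before turn: [ 0.562  -0.4606  0.0315] turn [-1.000e-03 -1.000e-03 -1.055e+00] after turn: [0.6778 0.2618 0.0306]
```

{"op": "inch_along", "data": {
  "segments": [
    [1, 0.038, -0.03, 0, 0, 0, 0],
    [1, 0.038, -0.03, 0, 0, 0, 0],
    [1, 0.038, -0.03, 0, 0, 0, 0],
    [1, 0.038, -0.03, 0, 0, 0, 0],
    [1, 0.038, -0.03, 0, 0, 0, 0]
  ]
}}

```text
t: 0.6
eef_pos: [0.305, -0.3196, 0.231]
ee_rot: [-3.141, -0.0, 0.314]
wrist_force: [1.5, 0.1, -0.6]
grip_width: 0.999
gripper_force: 0.0
```

{"op": "inch_along", "data": {
  "segments": [
    [1, 0.038, -0.03, 0, 0, 0, 0],
    [1, 0.038, -0.03, 0, 0, 0, 0],
    [1, 0.038, -0.03, 0, 0, 0, 0],
    [1, 0.038, -0.03, 0, 0, 0, 0],
    [1, 0.038, -0.03, 0, 0, 0, 0]
  ],
  "quiet": true
}}

```text
ok
```

{"op": "inch_along", "data": {
  "segments": [
    [1, 0.038, -0.03, 0, 0, 0, 0],
    [1, 0.038, -0.03, 0, 0, 0, 0],
    [1, 0, 0, 0, 0, 0, -0.15],
    [1, 0, 0, 0, 0, 0, -0.15],
    [1, 0, 0, 0, 0, 0, -0.15]
  ],
  "quiet": true
}}

```text
ok
```

{"op": "inch_along", "data": {
  "segments": [
    [1, 0, 0, 0, 0, 0, -0.15],
    [1, 0, 0, 0, 0, 0, -0.15],
    [1, 0, 0, 0, 0, 0, -0.15],
    [1, 0, 0, 0, 0, 0, -0.15],
    [1, 0, 0, 0, 0, 0, 0]
  ],
  "quiet": true
}}

```text
ok
```

```bash
python3 go.py .562 .0898 .14 1.41
```

```text
t 2.1 pos [ 0.4922 -0.0394  0.2309] rpy [-3.141 -0.     1.366] F [-0.6  0.2  0.3] q [-0.31  0.16  1.66 -0.    1.32 -0.1 ]
before turn: [0.1407 0.0422 0.0909] turn [-0.001 -0.    -0.044] after turn: [0.1387 0.0483 0.0909]
```

{"op": "inch_along", "data": {
  "segments": [
    [1, 0, 0, 0, 0, 0, -0.045],
    [1, 0.035, 0.012, 0.015, 0, 0, 0],
    [1, 0.035, 0.012, 0.015, 0, 0, 0],
    [1, 0.035, 0.012, 0.03, 0, 0, 0],
    [1, 0.034, 0.012, 0.03, 0, 0, 0]
  ],
  "quiet": true
}}

```text
ok
```

{"op": "inch_along", "data": {
  "segments": [
    [1, 0, 0, 0, 0, 0, 0],
    [1, 0, 0, 0, 0, 0, 0]
  ],
  "quiet": true
}}

```text
ok
```

```bash
python3 go.py .562 .0898 .058 1.41
```

Run:
```python
from bench import r
import cv2
a=cv2.resize(r.capture("top")[130:210,190:290],(500,400),interpolation=cv2.INTER_CUBIC);b=cv2.resize(r.capture("scene")[180:280,190:265],(300,400),interpolation=cv2.INTER_CUBIC)
cv2.imwrite("pics/pre.png",cv2.hconcat([a,b])[:,:,::-1])
```

```text
t 2.8 pos [0.5614 0.0907 0.14  ] rpy [-3.139e+00  1.000e-03  1.409e+00] F [-0.3 -1.3  0.8] q [-0.04  0.37  1.61 -0.    1.16  0.13]
before turn: [-0.0007  0.001   0.082 ] turn [-0.003  0.001 -0.001] after turn: [-0.0008  0.0008  0.082 ]
```

View pics/pre.png

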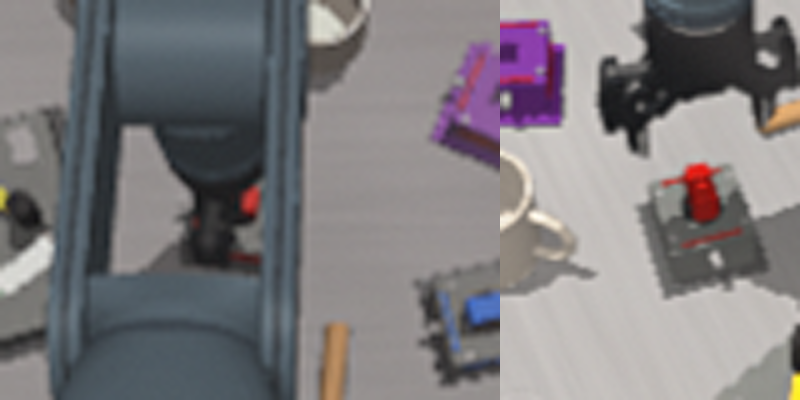

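The pre-grasp view shows the open gripper above the red grip: the red end pokes out at crop (255,200) and the wrist is where the projection predicts. The state puts the TCP within 1 mm of the plug axis, so I'll descend.

{"op": "inch_along", "data": {
  "segments": [
    [1, -0.001, 0.001, 0.03, 0, 0, 0],
    [1, 0, 0, 0.03, 0, 0, 0],
    [1, 0, 0, 0.012, 0, 0, 0],
    [1, 0, 0, 0.010, 0, 0, 0],
    [1, 0, 0, 0, 0, 0, 0]
  ]
}}

```text
t: 3.4
eef_pos: [0.5628, 0.0883, 0.0593]
ee_rot: [-3.141, 0.0, 1.409]
wrist_force: [-0.4, 0.5, 0.5]
grip_width: 0.999
gripper_force: 0.0
```

{"op": "inch_along", "data": {
  "segments": [
    [0, 0, 0, 0, 0, 0, 0],
    [0, 0, 0, 0, 0, 0, 0],
    [0, 0, 0, 0, 0, 0, 0],
    [0, 0, 0, 0, 0, 0, 0],
    [0, 0, 0, 0, 0, 0, 0]
  ]
}}

```text
t: 3.9
eef_pos: [0.563, 0.089, 0.06]
ee_rot: [3.141, -0.0, 1.41]
wrist_force: [-1.8, 0.3, 2.4]
grip_width: 0.222
gripper_force: 58.9
```

{"op": "inch_along", "data": {
  "segments": [
    [0, 0, 0, -0.008, 0, 0, 0],
    [0, 0, 0, -0.008, 0, 0, 0],
    [0, 0, 0, -0.008, 0, 0, 0],
    [0, 0, 0, -0.01, 0, 0, 0],
    [0, 0, 0, -0.02, 0, 0, 0]
  ]
}}

```text
t: 4.4
eef_pos: [0.5624, 0.0891, 0.1139]
ee_rot: [-3.14, -0.0, 1.41]
wrist_force: [0.0, 0.8, -0.8]
grip_width: 0.223
gripper_force: 62.7
```

{"op": "inch_along", "data": {
  "segments": [
    [0, 0, 0, -0.03, 0, 0, 0],
    [0, 0, 0, -0.04, 0, 0, 0],
    [0, 0, 0, 0, 0, 0, 0]
  ]
}}

```text
t: 4.7
eef_pos: [0.5669, 0.089, 0.1909]
ee_rot: [3.129, -0.002, 1.41]
wrist_force: [1.2, 0.4, -0.7]
grip_width: 0.226
gripper_force: 62.8
```

```bash
python3 go.py .455 -.30 .18 1.41
```

Run:
```python
from bench import r
import cv2
b=cv2.resize(r.capture("scene")[120:300,150:300],(500,600),interpolation=cv2.INTER_CUBIC)
cv2.imwrite("pics/up.png",b[:,:,::-1])
```

```text
t 4.7 pos [0.5669 0.089  0.1909] rpy [ 3.129e+00 -2.000e-03  1.410e+00] F [ 1.2  0.4 -0.7] q [-0.04  0.32  1.55  0.    1.26  0.12]
before turn: [-0.402  -0.0483  0.0095] turn [ 0.013 -0.002  0.   ] after turn: [-0.4019 -0.0482  0.0109]
```

View pics/up.png

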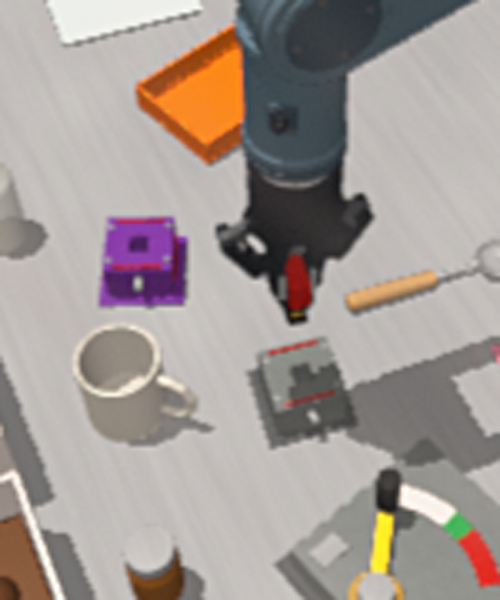

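The plug is out of its socket and held at crop (297,285). The socket is empty, with its square hole visible at (315,380), and the mug is undisturbed. Next is the tray.

{"op": "inch_along", "data": {
  "segments": [
    [0, -0.03, -0.003, 0, 0, 0, 0],
    [0, -0.047, -0.004, 0, 0, 0, 0],
    [0, -0.047, -0.004, 0, 0, 0, 0],
    [0, -0.047, -0.004, 0, 0, 0, 0],
    [0, -0.047, -0.004, 0, 0, 0, 0]
  ],
  "quiet": true
}}

```text
ok
```

{"op": "inch_along", "data": {
  "segments": [
    [0, -0.047, -0.004, 0, 0, 0, 0],
    [0, -0.047, -0.004, 0, 0, 0, 0],
    [0, -0.047, -0.004, 0, 0, 0, 0],
    [0, -0.047, -0.004, 0, 0, 0, 0],
    [0, -0.017, -0.001, 0, 0, 0, 0]
  ]
}}

```text
t: 5.75
eef_pos: [0.458, -0.3268, 0.1828]
ee_rot: [-3.141, 0.001, 1.406]
wrist_force: [0.2, 0.8, -0.5]
grip_width: 0.23
gripper_force: 62.7
```

{"op": "inch_along", "data": {
  "segments": [
    [0, 0, 0, 0, 0, 0, 0],
    [0, 0, 0, 0, 0, 0, 0]
  ],
  "quiet": true
}}

```text
ok
```

```bash
python3 go.py .465 -.323 .048 1.41
```

Run:
```python
from fit import *
ims={n:r.capture(n) for n in("scene",)}
print("tray",fit(ims,orange,box,(.17,.13,0,.035),(.465,-.323),(.3,),pad=42,views=("scene",)))
```

```text
t 5.95 pos [ 0.4593 -0.322   0.1827] rpy [-3.141e+00 -2.000e-03  1.409e+00] F [ 0.3  0.3 -1.8] q [-0.81  0.32  1.58  0.    1.25 -0.65]
before turn: [-0.0003  0.0059  0.1347] turn [-0.001 -0.002 -0.001] after turn: [-1.000e-04  5.800e-03  1.347e-01]
tray (array([ 0.4647, -0.3223,  0.314 ]), np.float64(0.038), [1306])
```

{"op": "inch_along", "data": {
  "segments": [
    [0, 0, 0.005, 0.03, 0, 0, 0],
    [0, 0, 0, 0.04, 0, 0, 0],
    [0, 0, 0, 0.035, 0, 0, 0],
    [0, 0, 0, 0.02, 0, 0, 0],
    [0, 0, 0, 0.008, 0, 0, 0]
  ]
}}

```text
t: 6.5
eef_pos: [0.4639, -0.3204, 0.048]
ee_rot: [-3.138, -0.003, 1.412]
wrist_force: [1.4, -0.6, -0.3]
grip_width: 0.225
gripper_force: 62.7
```

{"op": "inch_along", "data": {
  "segments": [
    [0, 0, 0, 0, 0, 0, 0],
    [0, 0, 0, 0, 0, 0, 0]
  ]
}}

```text
t: 6.7
eef_pos: [0.4655, -0.3235, 0.0515]
ee_rot: [3.14, 0.001, 1.411]
wrist_force: [0.8, 0.2, -0.9]
grip_width: 0.223
gripper_force: 62.7
```

{"op": "inch_along", "data": {
  "segments": [
    [0, 0, 0, 0.004, 0, 0, 0],
    [0, 0, 0, 0.003, 0, 0, 0],
    [0, 0, 0, 0, 0, 0, 0],
    [0, 0, 0, 0, 0, 0, 0]
  ]
}}

```text
t: 7.1
eef_pos: [0.465, -0.3242, 0.0439]
ee_rot: [3.14, 0.001, 1.41]
wrist_force: [0.7, -0.8, 1.3]
grip_width: 0.225
gripper_force: 63.0
```

{"op": "inch_along", "data": {
  "segments": [
    [0.3, 0, 0, 0, 0, 0, 0],
    [0.4, 0, 0, 0, 0, 0, 0],
    [0.5, 0, 0, 0, 0, 0, 0],
    [0.5, 0, 0, 0, 0, 0, 0]
  ]
}}

```text
t: 7.5
eef_pos: [0.4644, -0.3236, 0.0432]
ee_rot: [-3.141, -0.0, 1.41]
wrist_force: [-0.6, -0.5, 0.0]
grip_width: 0.502
gripper_force: 0.0
```

{"op": "inch_along", "data": {
  "segments": [
    [0.5, 0, 0, -0.02, 0, 0, 0],
    [0.5, 0, 0, -0.04, 0, 0, 0],
    [0.5, 0, 0, -0.05, 0, 0, 0],
    [0.5, 0, 0, -0.03, 0, 0, 0],
    [0.5, 0, 0, 0, 0, 0, 0]
  ]
}}

```text
t: 8.0
eef_pos: [0.4667, -0.3258, 0.1888]
ee_rot: [3.134, 0.006, 1.41]
wrist_force: [0.9, -0.3, 0.7]
grip_width: 0.497
gripper_force: 0.0
```

```bash
python3 go.py .60 .20 .22 1.41
```

Run:
```python
from bench import r
import cv2
b=cv2.resize(r.capture("scene")[100:200,160:280],(600,500),interpolation=cv2.INTER_CUBIC)
cv2.imwrite("pics/tray.png",b[:,:,::-1])
```

```text
t 8.0 pos [ 0.4667 -0.3258  0.1888] rpy [3.134 0.006 1.41 ] F [ 0.9 -0.3  0.7] q [-0.81  0.32  1.56 -0.    1.25 -0.64]
before turn: [ 0.5402  0.0476 -0.0341] turn [ 0.008  0.006 -0.   ] after turn: [ 0.5404  0.0474 -0.0312]
```

View pics/tray.png

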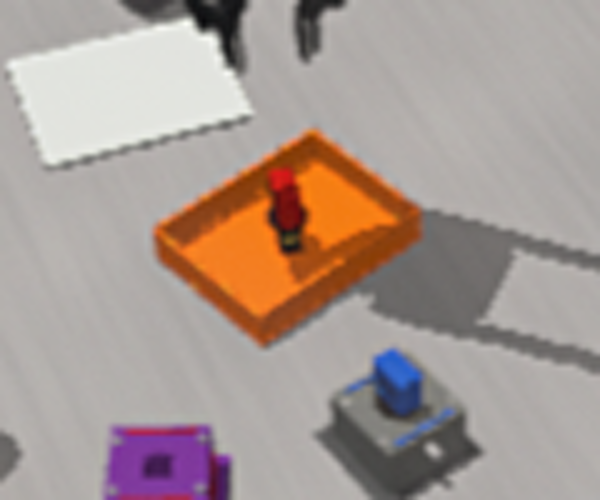

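The red plug stands in the tray at crop (287,210), and the blue plug is still in its socket. Next is the knob at about (0.5555, 0.2535) with tool yaw 0.966. The pivot is at (0.601, 0.319) and the green target at (0.524, 0.298).

{"op": "inch_along", "data": {
  "segments": [
    [0.7, 0, 0, 0, 0, 0, 0.15],
    [0.7, 0, 0, 0, 0, 0, 0.15],
    [0.7, 0, 0, 0, 0, 0, 0.144],
    [0.7, 0, 0, 0, 0, 0, 0],
    [0.7, 0, 0, 0, 0, 0, 0]
  ]
}}

```text
t: 8.55
eef_pos: [0.464, -0.3231, 0.1819]
ee_rot: [-3.139, -0.001, 0.97]
wrist_force: [0.7, -0.6, -0.5]
grip_width: 0.699
gripper_force: 0.0
```

```bash
python3 go.py .5555 .2535 .19 .966
```

```text
t 8.55 pos [ 0.464  -0.3231  0.1819] rpy [-3.139e+00 -1.000e-03  9.700e-01] F [ 0.7 -0.6 -0.5] q [-0.81  0.32  1.57  0.    1.25 -0.2 ]
before turn: [ 0.5273 -0.2507 -0.0072] turn [-0.002 -0.001  0.004] after turn: [ 0.5264 -0.2526 -0.0081]
```

{"op": "inch_along", "data": {
  "segments": [
    [0.7, 0.0405, -0.0194, 0, 0, 0, 0],
    [0.7, 0.0405, -0.0194, 0, 0, 0, 0],
    [0.7, 0.0405, -0.0194, 0, 0, 0, 0],
    [0.7, 0.0405, -0.0194, 0, 0, 0, 0],
    [0.7, 0.0405, -0.0194, 0, 0, 0, 0]
  ],
  "quiet": true
}}

```text
ok
```

{"op": "inch_along", "data": {
  "segments": [
    [0.7, 0.0405, -0.0194, 0, 0, 0, 0],
    [0.7, 0.0405, -0.0194, 0, 0, 0, 0],
    [0.7, 0.0405, -0.0194, 0, 0, 0, 0],
    [0.7, 0.0405, -0.0194, 0, 0, 0, 0],
    [0.7, 0.0405, -0.0194, 0, 0, 0, 0]
  ],
  "quiet": true
}}

```text
ok
```

{"op": "inch_along", "data": {
  "segments": [
    [0.7, 0.0405, -0.0194, 0, 0, 0, 0],
    [0.7, 0.0405, -0.0194, 0, 0, 0, 0],
    [0.7, 0.03, -0.0144, 0, 0, 0, 0],
    [0.7, 0, 0, 0, 0, 0, 0],
    [0.7, 0, 0, 0, 0, 0, 0]
  ],
  "quiet": true
}}

```text
ok
```

```bash
python3 go.py .5555 .2535 .075 .966
```

```text
t 10.05 pos [0.5541 0.2418 0.1824] rpy [-3.141e+00  1.000e-03  9.700e-01] F [ 0.3 -0.   0.4] q [ 0.23  0.39  1.47 -0.    1.28  0.83]
before turn: [ 0.0106 -0.0053  0.1074] turn [-0.001  0.001  0.004] after turn: [ 0.0104 -0.0055  0.1074]
```

Check the knob alignment before descending.

{"op": "inch_along", "data": {
  "segments": [
    [0.7, 0.0104, -0.0055, 0.01, 0, 0, 0],
    [0.7, 0, 0, 0.02, 0, 0, 0],
    [0.7, 0, 0, 0, 0, 0, 0],
    [0.7, 0, 0, 0, 0, 0, 0]
  ],
  "quiet": true
}}

```text
ok
```

```bash
python3 go.py .5555 .2535 .075 .966
```

Run:
```python
from fit import *
s=r.read_state()
a=cv2.resize(r.capture("scene")[215:330,210:330],(600,575),interpolation=cv2.INTER_CUBIC)
for P,c in(((.5555,.2535,.114),(0,255,0)),(s["eef_pos"],(255,255,0)),((.5555,.2535,.062),(0,255,0))):
    u,v=((proj("scene",[P])[0]-[210,215]+.5)*5).astype(int);cv2.circle(a,(int(u),int(v)),4,c,-1);print(u,v)
cv2.imwrite("pics/knob.png",a[:,:,::-1])
```

```text
t 10.45 pos [0.5557 0.2522 0.1527] rpy [-3.14e+00  1.00e-03  9.65e-01] F [ 0.6  0.4 -0.2] q [ 0.24  0.43  1.49 -0.    1.23  0.85]
before turn: [ 0.001  -0.0008  0.0777] turn [-0.001  0.001 -0.001] after turn: [ 0.0009 -0.0009  0.0777]
284 240
286 207
280 280
```

View pics/knob.png

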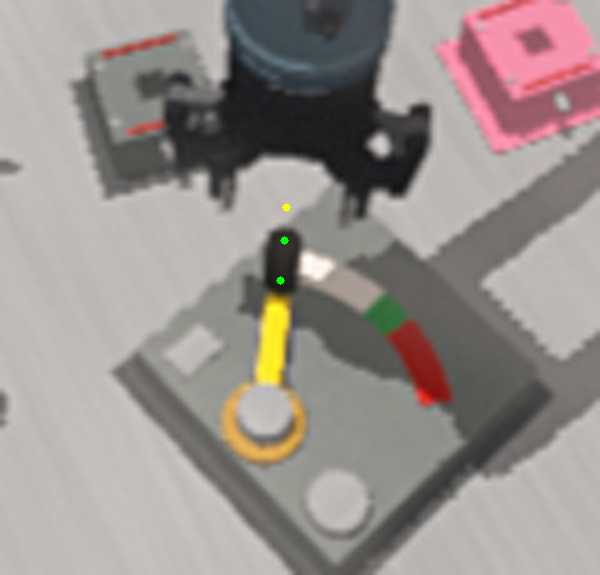

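The predicted knob top (284,240) and foot (280,280) land on the black knob, with the open fingers straddling it at (222,200) and (350,210). I'll descend and grip.

{"op": "inch_along", "data": {
  "segments": [
    [0.7, 0.001, -0.0008, 0.03, 0, 0, 0],
    [0.7, 0, 0, 0.03, 0, 0, 0],
    [0.7, 0, 0, 0.015, 0, 0, 0],
    [0.7, 0, 0, 0, 0, 0, 0],
    [0.7, 0, 0, 0, 0, 0, 0]
  ]
}}

```text
t: 11.0
eef_pos: [0.5568, 0.2542, 0.0794]
ee_rot: [3.141, -0.001, 0.965]
wrist_force: [0.6, -0.4, -0.1]
grip_width: 0.698
gripper_force: 0.0
```

{"op": "inch_along", "data": {
  "segments": [
    [0, 0, 0, 0, 0, 0, 0],
    [0, 0, 0, 0, 0, 0, 0],
    [0, 0, 0, 0, 0, 0, 0],
    [0, 0, 0, 0, 0, 0, 0],
    [0, 0, 0, 0, 0, 0, 0]
  ]
}}

```text
t: 11.5
eef_pos: [0.5567, 0.2545, 0.0798]
ee_rot: [3.14, -0.002, 0.966]
wrist_force: [-1.5, -1.0, 5.1]
grip_width: 0.243
gripper_force: 58.5
```

```bash
python3 go.py .5555 .2535 .077 .966
```

```text
t 11.5 pos [0.5567 0.2545 0.0798] rpy [ 3.14e+00 -2.00e-03  9.66e-01] F [-1.5 -1.   5.1] q [ 0.25  0.5   1.57 -0.    1.07  0.85]
before turn: [-0.0015 -0.0004  0.0028] turn [ 0.001 -0.002 -0.   ] after turn: [-0.0015 -0.0004  0.0028]
```

{"op": "inch_along", "data": {
  "segments": [
    [0, 0.0004, -0.008, 0, 0, 0, 0.1],
    [0, 0.0004, -0.008, 0, 0, 0, 0.1],
    [0, 0.0004, -0.008, 0, 0, 0, 0.1],
    [0, 0.0004, -0.008, 0, 0, 0, 0.1],
    [0, 0.0004, -0.008, 0, 0, 0, 0.1]
  ]
}}

```text
t: 12.0
eef_pos: [0.531, 0.2836, 0.0798]
ee_rot: [3.139, -0.002, 0.462]
wrist_force: [0.8, -4.4, 6.2]
grip_width: 0.241
gripper_force: 58.7
```

{"op": "inch_along", "data": {
  "segments": [
    [0, 0.0004, -0.008, 0, 0, 0, 0.1],
    [0, 0.0004, -0.008, 0, 0, 0, 0.1],
    [0, 0, 0, 0, 0, 0, 0],
    [0, 0, 0, 0, 0, 0, 0],
    [0, 0, 0, 0, 0, 0, 0]
  ]
}}

```text
t: 12.5
eef_pos: [0.5253, 0.298, 0.0798]
ee_rot: [3.139, -0.002, 0.266]
wrist_force: [-0.9, -5.9, 7.0]
grip_width: 0.236
gripper_force: 58.9
```

```bash
python3 go.py .524 .2984 .08 .266
```

Run:
```python
from fit import *
s=r.read_state();p=s["eef_pos"];d=np.array([.6013,.3191])-p[:2];print(np.hypot(*d),"angle",-2.178+2*np.pi-(np.arctan2(-d[1],-d[0])+2*np.pi))
a=cv2.resize(r.capture("scene")[215:330,210:330],(600,575),interpolation=cv2.INTER_CUBIC)
cv2.imwrite("pics/green.png",a[:,:,::-1])
```

```text
t 12.5 pos [0.5253 0.298  0.0798] rpy [ 3.139e+00 -2.000e-03  2.660e-01] F [-0.9 -5.9  7. ] q [ 0.33  0.49  1.59 -0.    1.06  1.64]
before turn: [-0.0012 -0.0008 -0.0002] turn [ 0.002 -0.002  0.   ] after turn: [-0.0012 -0.0008 -0.0002]
0.0788487770735682 angle 0.6922793611454994
```

View pics/green.png

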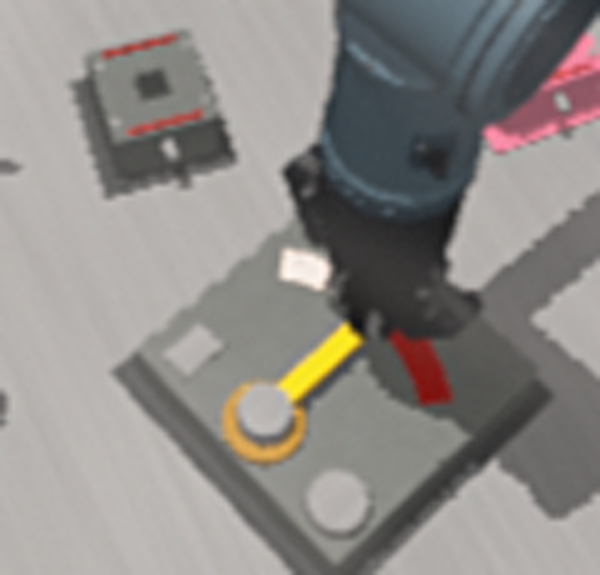

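The arm holds the knob, and the yellow handle points from the hub (265,410) towards where the green band was at (385,312). I'll measure the turn from the yellow pixels in the before and after pictures, and check that the plug is still in the tray.

Run:
```python
from fit import *
im0=cv2.imread("pics/scene0.png")[:,:,::-1];im1=r.capture("scene")
def ang(im):
    s=im[215:330,210:330].astype(float);m=(s[...,0]>150)&(s[...,1]>.75*s[...,0])&(s[...,2]<.4*s[...,0])
    v,u=np.nonzero(m);P=np.float32([pix("scene",a+210,b+215,.055) for a,b in zip(u,v)])
    d=cv2.fitLine(P,cv2.DIST_HUBER,0,.001,.001).ravel();return len(u),np.arctan2(d[1],d[0])%np.pi,P.mean(0)
a,b=ang(im0),ang(im1);print(a,b,"turn",(a[1]-b[1]))
print("pivot->green band angle",np.arctan2(.3191-.2935,.6013-.5018), "line end",)
g=im1[120:170,190:250].astype(float);m=(g[...,0]>90)&(g[...,1]<.25*g[...,0]);v,u=np.nonzero(m);print("red px in tray",len(u),u.mean()+190,v.mean()+120)
```

```text
(120, np.float32(1.0028877), array([0.5839981 , 0.29734603], dtype=float32)) (131, np.float32(0.42013714), array([0.57196623, 0.31483653], dtype=float32)) turn 0.58275056
pivot->green band angle 0.2518246373826255 line end
red px in tray 51 216.66666666666666 139.0
```

Run:
```python
from fit import *
from scipy.optimize import differential_evolution as DE
im0=cv2.imread("pics/scene0.png")[:,:,::-1];im1=r.capture("scene")
def mask(im):
    s=im[250:310,240:310].astype(float);return np.float32((s[...,0]>110)&(s[...,1]>.7*s[...,0])&(s[...,2]<.5*s[...,0]))
m0,m1=mask(im0),mask(im1)
def bar(th,r0,r1,w,z0,z1,px,py):
    rm=(r0+r1)/2;a=th;return box(px+rm*np.cos(a),py+rm*np.sin(a),a,r1-r0,w,z0,z1)
def c1(m,P):return cost((),lambda:P,(),{"scene":(m,(240,250))})
# p: th0,th1,r0,r1a,r1b,w,z0,h,px,py
f=lambda p:c1(m0,bar(p[0],p[2],p[3],p[5],p[6],p[6]+p[7],p[8],p[9]))+c1(m1,bar(p[1],p[2],p[4],p[5],p[6],p[6]+p[7],p[8],p[9]))
B=[(-2.4,-1.9),(-3.1,-2.5),(.01,.03),(.05,.08),(.04,.08),(.008,.018),(.042,.052),(.006,.014),(.597,.606),(.314,.325)]
for sd in(0,1):
    q=DE(f,B,seed=sd,maxiter=150,popsize=10);print(q.fun,q.x.round(4),"turn",q.x[0]-q.x[1])
```

```text
0.9857926368713379 [-2.1556 -2.8607  0.0179  0.0717  0.0714  0.0146  0.0452  0.0074  0.5979
  0.3172] turn 0.7051575073234742
0.9890971183776855 [-2.1723 -2.8423  0.0203  0.0739  0.0736  0.0143  0.0483  0.0063  0.6003
  0.3194] turn 0.669951287604519
```

The model fit gives a turn of 0.67 to 0.71 rad, matching the 0.69 rad from the arm's own position, so the pointer is mid green. The plug is still in the tray, so I'm handing in.

```bash
python3 -c "
from bench import r
s=r.read_state();print(s['t'],s['eef_pos'],s['gripper_force']);print(r.close_job())"
```

```text
12.65 [0.52532163 0.29795018 0.07978265] 58.91157585661858
the job is handed in; nothing more can be done
None
```

The job is handed in at 12.65 s: the red plug stands in the orange tray, the blue plug was left in its socket, and the gripper is still holding the bleed handle at about 0.69 rad, mid green; the judge returned no verdict.

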